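Try three syringe plungers and set aside the one that sticks

ROBOT

A 7-joint arm with a two-finger parallel gripper is mounted at the origin on a cart in front of the work surface, level with it; the furniture and walls round the work are solid. World frame = base frame: x ahead of the robot, y to its left, z up, the work surface at z = 0. Lengths are in m, angles in rad, forces in N, time in s.
With the tool pointing down it reaches from about 0.425 to 0.875 m from the base axis. Payload 4.7 kg.
Tool frame: the origin (TCP) lies between the finger pads; the fingertips stand 22 mm ahead of it and the grasp point (between the pads) lies 3 mm ahead of it; z points along the fingers, y is the line along which they close (so a half turn about z gives the same grasp; the last joint's range is limited). The gripper opens to 87 mm and grips with 3 to 60 N. Pads are 19 mm wide; open, the fingers measure 117 mm over their backs; the gripper's body (75 mm by 190 mm) begins 51 mm behind the grasp point.
Start: joints at [1.308, 0.321, -0.07, 1.45, 0.023, 1.371, -0.057], TCP at [0.178, -0.625, 0.245] pointing down, gripper open.
Joint ranges: [-2.86, 2.86], [-0.3, 2.09], [-1.38, 1.24], [0.06, 2.45], [-1.56, 4.7], [0.09, 2.05], [-2.69, 2.69]. Speed limits (rad/s): [2.57, 2.57, 3.14, 3.14, 3.14, 3.14, 3.14].

INTERFACE

Orientations are given as a rotation vector (axis times angle).
In Python, from bench import ctrl gives the robot as it stands. The module is installed in compiled form; this text tells all that it offers.
- The arm moves only by the tool send_rows, never from a script. Its argument "motion" is a list of rows, each an object with "claw": the opening, from -1 (shut) to 1 (fully open); "slide": the shift along the tool's x, y, z in mm, a list of three; "delta_rot": the turn, a rotation vector about the tool's x, y, z in rad, a list of three. In form: [{"claw": claw, "slide": [x, y, z], "delta_rot": [ax, ay, az]}, ...]. A call has 1 to 5 rows; each row is the pose to reach, as a shift and turn from the pose commanded when the call began, along the tool's axes at that moment; what a row does not reach only later rows make up. A row lasts 1/10 s, in which the tool goes at most 50 mm and 8.59 degrees, less where a joint would pass 70% of its speed; a pose out of reach is approached as far as the arm can. A call with a gripper value outside its range is refused whole. The fingers move at their own pace and stop on an object; "grip_force" is the grip in N (left out, the last holds). Time passes only in rows, so rows that repeat a pose let the fingers close. It gives the time, the measured TCP pose, the force, the opening and the grip force at its end, in the units of the state.
- ctrl.get_state(): the state, without advancing time (a new reading comes with each control period).
- ctrl.get_image(name): name is "side" or "top" or "wrist"; returns a dict with "color" (400x640x3 uint8, blue, green, red), "fx", "fy", "cx", "cy" (pixels), "k1" (the pictures are not rectified: a ray, as slopes to the right and down, at radius r is drawn at 1 + k1 r^2 times it, then the intrinsics apply), "pose" (4x4, takes a point from camera to world coordinates). Camera axes: x right, y down, z forward; pixel columns grow to the right and rows downward; lengths in m; the calibration is good to about 2 mm. A picture is of the moment at which its call begins. There is no depth.
- ctrl.close_job(): hands the job in; it is judged then, once.
The state is a dict: "time": time; "joint_positions": joint angles; "qd": joint speeds; "joint_torque": joint torques, N m; "position": TCP position; "tool_rot": TCP orientation; "ft_force": force on the tool from outside, world axes, zero at the start; "torque": the same for the moment, N m; "grip_width": opening from 0.0 (shut) to 1.0 (fully open); "grip_force": force on a finger pad.
Only numpy, scipy, OpenCV 4.12 (cv2) and the standard library are available. Lean on these libraries where they do the work, as an engineer would, in place of code of your own. Each camera call takes 0.05 s, during which the arm holds its last target. There are 200 camera calls.

TASK

Three empty dosing syringes lie in the blue rack with their plungers drawn out. Push each plunger in as far as it will go without forcing it: two run fully home and one sticks part-way. Leave the two good syringes in the rack with their plungers fully home, and lift out the one that sticks and lay it flat in the red-rimmed white tray, without dropping it and with its plunger where it stuck.

Things in the scene. Friction and masses are not known exactly. Their poses are not given: they have to be found in the camera images.
- rack: Blue rack, fixed, 136 x 246 mm, base plate 12 mm thick. Origin: centre of underside, z up. Lanes along its x at y = -80, 0, +80 mm hold the barrels, axis 45 mm high, in U saddles at x -42 to -32 and +40 to +52 mm (cheeks 17 to 26 mm beside the axis, 54 mm high); between them the barrel is free for fingers. Lip 42 mm high behind the flange (x -58 to -52). Syringes lift straight up.
- tray: White open tray with a red rim, fixed to the worktop, 158 (x) x 256 (y) x 42 mm high over all. Origin: centre of its underside; z up. Flat inner floor 5 mm above the worktop, x -70 to +70 mm, y -107 to +107 mm, upright walls 5 mm thick, the rim a little thicker. A syringe has room only along the tray's y.
- beaker: Bystander: loose glass beaker 69 mm across, 92 mm high; origin at the centre of its underside. Must not be disturbed.
- marker: Bystander: blue-capped felt marker lying on the worktop, 132 mm along its y, 12 mm thick; origin at the centre of its underside. Must not be disturbed.
- timer: Bystander: white bench timer 64 x 68 x 23 mm; origin at the centre of its underside. Must not be disturbed.
- syringe_a: One of three look-alike syringes, about 130 g: clear barrel 30 mm in diameter; white flange (52 x 26 x 4 mm) at x = -46 mm; nozzle ends at x = +70 mm. Origin: on the barrel axis between the saddles, the place to grip from above; +x along the axis to the nozzle (away from the robot), z up. Thumb pad: 34 mm disc with a small dome, its tip at x = -118 mm drawn out, -68 mm when home.
- plunger_a (a joint): Plunger of syringe_a: 0 m drawn out, 0.050 m fully home (firm stop); starts at 0 to 0.010 m, stays where it is left. A sound plunger slides with a steady 2 to 5 N at up to 50 mm/s. One of the three (any of them) stops dead between 0.020 and 0.040 m, and pushing harder does not help. More than 45 N on a plunger is forcing it.
- thumb_a (a point): Centre of the dome on the thumb pad of plunger_a, where to push along the syringe's +x; moves with the plunger. Axes as the syringe's.
- syringe_b: One of three look-alike syringes, about 130 g: clear barrel 30 mm in diameter; white flange (52 x 26 x 4 mm) at x = -46 mm; nozzle ends at x = +70 mm. Origin: on the barrel axis between the saddles, the place to grip from above; +x along the axis to the nozzle (away from the robot), z up. Thumb pad: 34 mm disc with a small dome, its tip at x = -118 mm drawn out, -68 mm when home.
- plunger_b (a joint): Plunger of syringe_b: 0 m drawn out, 0.050 m fully home (firm stop); starts at 0 to 0.010 m, stays where it is left. A sound plunger slides with a steady 2 to 5 N at up to 50 mm/s. One of the three (any of them) stops dead between 0.020 and 0.040 m, and pushing harder does not help. More than 45 N on a plunger is forcing it.
- thumb_b (a point): Centre of the dome on the thumb pad of plunger_b, where to push along the syringe's +x; moves with the plunger. Axes as the syringe's.
- syringe_c: One of three look-alike syringes, about 130 g: clear barrel 30 mm in diameter; white flange (52 x 26 x 4 mm) at x = -46 mm; nozzle ends at x = +70 mm. Origin: on the barrel axis between the saddles, the place to grip from above; +x along the axis to the nozzle (away from the robot), z up. Thumb pad: 34 mm disc with a small dome, its tip at x = -118 mm drawn out, -68 mm when home.
- plunger_c (a joint): Plunger of syringe_c: 0 m drawn out, 0.050 m fully home (firm stop); starts at 0 to 0.010 m, stays where it is left. A sound plunger slides with a steady 2 to 5 N at up to 50 mm/s. One of the three (any of them) stops dead between 0.020 and 0.040 m, and pushing harder does not help. More than 45 N on a plunger is forcing it.
- thumb_c (a point): Centre of the dome on the thumb pad of plunger_c, where to push along the syringe's +x; moves with the plunger. Axes as the syringe's.

How it is judged:
By the outcome, as a careful person would: the job done as asked, in the order asked, and still so for the second after the job is handed in, with the robot touching nothing.
It also fails if it takes over 61 s, if anything falls off the work surface, if the arm or the gripper's body presses on something with over 40 N, if the wrist force passes 120 N, or if a joint passes its speed limit or range.

## Working session

There is one attempt and no reset: what is moved stays moved. The work goes in short steps, Python scripts to look and compute and a tool call to move; the robot and the scene stay as the last step left them, time stands still between calls to the robot, and variables do not carry over. Pictures are saved under pics/ and viewed, at most 10 in all, crops included, and the job is handed in when it is done.

Besides the shell and the picture viewer there is one more tool, called after ">>>" as a command line: name --argument value ..., lists and objects as JSON in quotes. send_rows: Moves the arm, as the interface text tells. Its arguments: {"type":"object","properties":{"motion":{"type":"array","items":{"type":"object","properties":{"claw":{"type":"number"},"slide":{"type":"array","items":{"type":"number"}},"delta_rot":{"type":"array","items":{"type":"number"}}}}},"grip_force":{"type":"number"}},"required":["motion"]}

```bash
mkdir -p pics; cat > h.py <<'E'
import numpy as np, cv2, pickle
from bench import ctrl
from scipy.spatial.transform import Rotation as R
def snap(n,f):
    d=ctrl.get_image(n); cv2.imwrite(f'pics/{f}.png',d['color']); pickle.dump(d,open(f'pics/{f}.pkl','wb')); return d
def ray(d,u,v):
    K=np.array([[d['fx'],0,d['cx']],[0,d['fy'],d['cy']],[0,0,1.]])
    p=cv2.undistortPoints(np.array([[[u,v]]],float),K,np.array([d['k1'],0,0,0.]))[0,0]
    T=np.array(d['pose']); return T[:3,3],T[:3,:3]@np.array([p[0],p[1],1])
def onz(d,u,v,z):
    o,r=ray(d,u,v); return o+r*(z-o[2])/r[2]
def load(f): return pickle.load(open(f'pics/{f}.pkl','rb'))
E
python3 - <<'E'
from h import *
for n in('top','side'):
    d=snap(n,n+'0'); print(n,d['fx'],d['cx'],d['cy'],d['k1'],np.round(d['pose'],3).tolist())
print(ctrl.get_state())
E
```

```text
top 445.9673544746192 320.8095876436083 193.27030943165536 0.03449726234320352 [[0.024, -0.999, 0.041, 0.543], [-1.0, -0.024, 0.007, -0.021], [-0.006, -0.041, -0.999, 1.37], [0.0, 0.0, 0.0, 1.0]]
side 496.92871792230795 325.26460281877746 202.31673532524934 0.0059892884116793076 [[-1.0, 0.004, -0.026, 0.657], [0.026, 0.364, -0.931, 1.283], [0.006, -0.931, -0.364, 0.583], [0.0, 0.0, 0.0, 1.0]]
{'time': 0.1, 'joint_positions': array([ 1.30812407,  0.32176105, -0.07007893,  1.45156623,  0.02261686,
        1.37078723, -0.05688096]), 'qd': array([-0.00055504, -0.00199029,  0.00030418, -0.0035089 , -0.00123949,
        0.00064375,  0.00126372]), 'joint_torque': array([-3.02455519e-04, -4.92569160e+01, -4.06231899e-01, -3.13397920e+01,
       -6.45888364e-02,  3.95369763e-02,  3.08952770e-05]), 'position': array([ 0.17743467, -0.62483558,  0.24355625]), 'tool_rot': array([-3.10986552e+00, -4.33202128e-01,  5.48327463e-04]), 'ft_force': array([ 0.25264045, -0.53073766,  0.38069867]), 'torque': array([0.02679507, 0.08872405, 0.0110693 ]), 'grip_force': 0.0, 'grip_width': 0.9946820210873167}
```

View pics/top0.png

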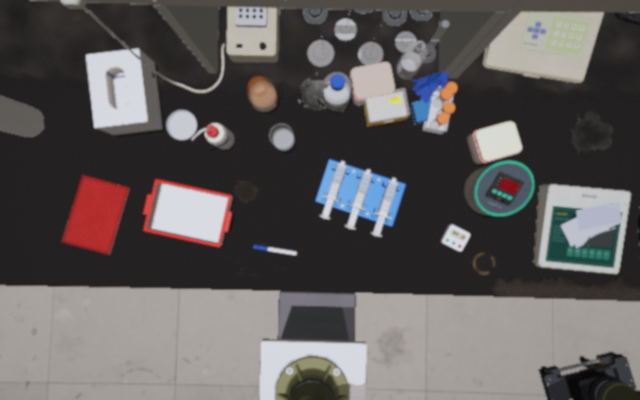

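View pics/side0.png

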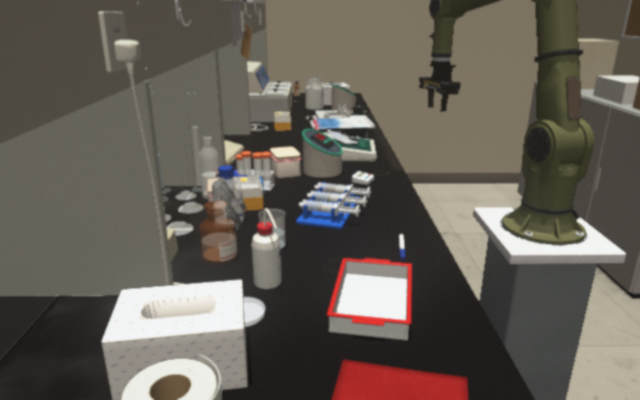

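```bash
python3 - <<'E'
from h import *
c=load('top0')['color']
a=cv2.resize(c[150:250,300:420],None,fx=6,fy=6,interpolation=cv2.INTER_CUBIC)
cv2.imwrite('pics/crop0.png',a)
b=cv2.resize(c[170:270,130:310],None,fx=4,fy=4,interpolation=cv2.INTER_CUBIC)
cv2.imwrite('pics/crop1.png',b)
E
```

```text
(no output)
```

View pics/crop0.png

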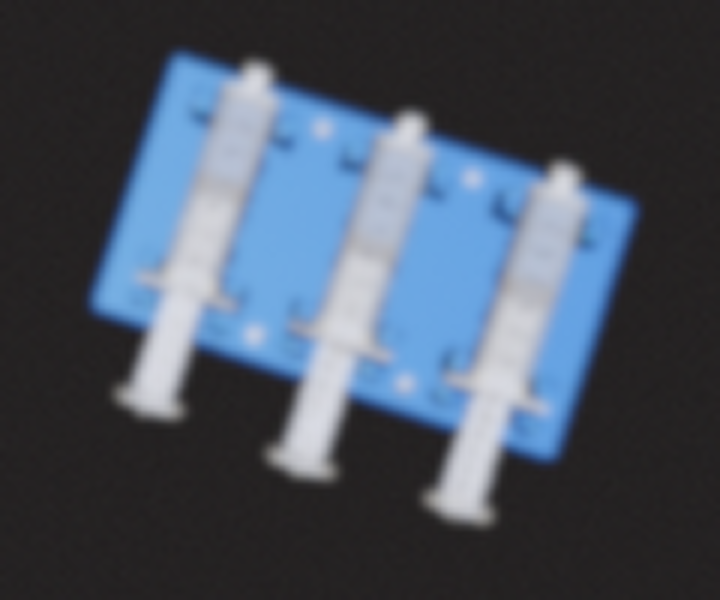

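View pics/crop1.png

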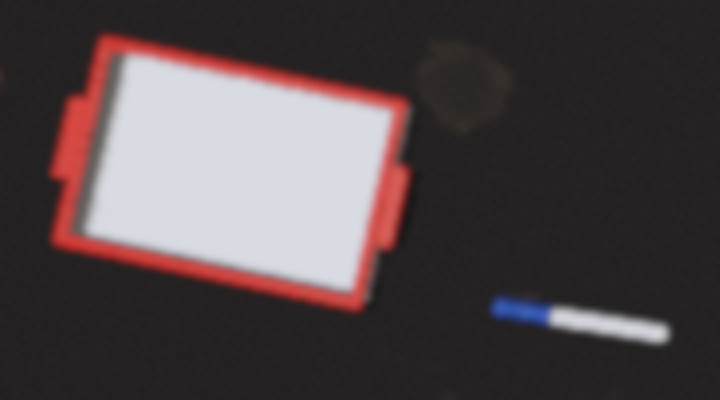

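Rack crop: base corners (175,52), (637,203), (553,460), (92,308); three syringes pointing to upper right, thumb pads near (148,408), (301,467), (458,512). Tray crop: rim corners (102,36), (410,100), (362,308), (52,243); the marker is right of and below it.

```bash
python3 - <<'E'
from h import *
d=load('top0')
P=lambda x,y,s,ox,oy,z: onz(d,(x+.5)/s-.5+ox,(y+.5)/s-.5+oy,z)
def P0(x,y,z): return P(x,y,6,300,150,z)
r=np.array([P0(*p,.012) for p in((175,52),(637,203),(553,460),(92,308))])[:,:2]
print('rack',r.round(4).tolist(),r.mean(0)); 
for i in range(4): e=r[(i+1)%4]-r[i];print(np.linalg.norm(e),np.degrees(np.arctan2(e[1],e[0])))
for n,noz,fl,th in(('L',(258,68),(186,288),(150,404)),('M',(411,118),(340,340),(301,464)),('R',(565,168),(496,392),(459,510))):
    a,b,c=[P0(*p,.045)[:2] for p in(noz,fl,th)]
    e=a-c; print(n,a.round(4),b.round(4),c.round(4),np.degrees(np.arctan2(e[1],e[0])),np.linalg.norm(e),np.linalg.norm(a-b))
t=np.array([P(*p,4,130,170,.042) for p in((102,36),(410,100),(362,308),(52,243))])[:,:2]
print('tray',t.round(4).tolist(),t.mean(0))
for i in range(4): e=t[(i+1)%4]-t[i];print(np.linalg.norm(e),np.degrees(np.arctan2(e[1],e[0])))
print(P(582,320,4,130,170,.006))
s=ctrl.get_state();print(R.from_rotvec(s['tool_rot']).as_matrix().round(3))
E
```

```text
rack [[0.7062, -0.0337], [0.6347, -0.2697], [0.5036, -0.2294], [0.5749, 0.0054]] [ 0.60483872 -0.13187441]
0.24658586396109078 -106.87043244305053
0.13711989897690918 162.92772552327523
0.24538909665973307 73.11808873346973
0.13707174426632326 -16.572094659618877
L [ 0.6952 -0.0748] [ 0.5851 -0.0416] [ 0.5273 -0.0251] -16.492172714682237 0.17513433362514297 0.11505654835187462
M [ 0.6721 -0.1512] [ 0.5612 -0.1183] [ 0.4995 -0.1003] -16.435376481941514 0.1798982848591296 0.11569385398176382
R [ 0.649  -0.2278] [ 0.5374 -0.1957] [ 0.4788 -0.1786] -16.14714582354935 0.17714052281647547 0.11615410120589807
tray [[0.6293, 0.4818], [0.5871, 0.2518], [0.4322, 0.2822], [0.475, 0.5124]] [0.5309062  0.38204199]
0.233817414310795 -100.40975899479349
0.15787572558335672 168.88919570532116
0.2341284973699392 79.44894811648622
0.15730252010822704 -11.226418390256592
[0.42390857 0.12295937 0.006     ]
[[ 0.962  0.273 -0.001]
 [ 0.273 -0.962  0.002]
 [-0.    -0.002 -1.   ]]
```

>>> send_rows --motion '[{"claw":-1,"slide":[385,-366,80],"delta_rot":[0,0,0.57]},{"claw":-1,"slide":[385,-366,80],"delta_rot":[0,0,0.57]},{"claw":-1,"slide":[385,-366,80],"delta_rot":[0,0,0.57]},{"claw":-1,"slide":[385,-366,80],"delta_rot":[0,0,0.57]},{"claw":-1,"slide":[385,-366,80],"delta_rot":[0,0,0.57]}]' --grip_force 10

```text
time: 0.6
position: [0.3037, -0.411, 0.2068]
tool_rot: [-3.107, 0.463, 0.0]
ft_force: [1.2, -0.1, 1.0]
grip_width: 0.631
grip_force: 0.0
```

```bash
cat >> h.py <<'E'
Y=np.radians(-16.8); RC=np.array([.605,-.132]); U=np.array([np.cos(Y),np.sin(Y)]); V=np.array([-U[1],U[0]])
def rk(x,y,z): return np.r_[RC+x*U+y*V,z]
def go(p=None,yaw=Y):
    s=ctrl.get_state(); M=R.from_rotvec(s['tool_rot'])
    q=s['position']; e=q[:2]-RC
    print('t',round(s['time'],2),'rack xyz',(e@U).round(4),(e@V).round(4),q[2].round(4),'F',s['ft_force'].round(1),'w',round(s['grip_width'],3),s['grip_force'])
    if p is not None:
        T=R.from_matrix(np.array([[np.cos(yaw),np.sin(yaw),0],[np.sin(yaw),-np.cos(yaw),0],[0,0,-1]]))
        print('slide',(M.inv().apply(p-q)*1e3).round(1),'rot',(M.inv()*T).as_rotvec().round(3))
E
python3 -c "
from h import *
go(rk(-.14,-.08,.12))"
```

```text
t 0.6 rack xyz -0.2078 -0.3541 0.2068 F [ 1.2 -0.1  1. ] w 0.631 0.0
slide [  67.1 -274.3   86.8] rot [-0.     0.    -0.003]
```

>>> send_rows --motion '[{"claw":-1,"slide":[60,-255,85]},{"claw":-1,"slide":[60,-255,85]},{"claw":-1,"slide":[60,-255,85]},{"claw":-1,"slide":[60,-255,85]},{"claw":-1,"slide":[60,-255,85]}]'

```text
invalid input
```

>>> send_rows --motion '[{"claw":-1,"slide":[0,0,0]},{"claw":-1,"slide":[0,0,0]}]'

```text
invalid input
```

```bash
python3 -c "
from h import *
go(rk(-.14,-.08,.055))
snap('wrist','w0'); snap('top','top1')
c=load('top1')['color'];cv2.imwrite('pics/c.png',np.hstack([cv2.resize(load('w0')['color'],(400,250)),cv2.resize(c[150:250,330:430],(400,400),interpolation=2)[:250]]) )"
```

```text
t 0.6 rack xyz -0.2078 -0.3541 0.2068 F [ 1.2 -0.1  1. ] w 0.631 0.0
slide [  67.1 -274.3  151.8] rot [-0.     0.    -0.003]
```

View pics/w0.png

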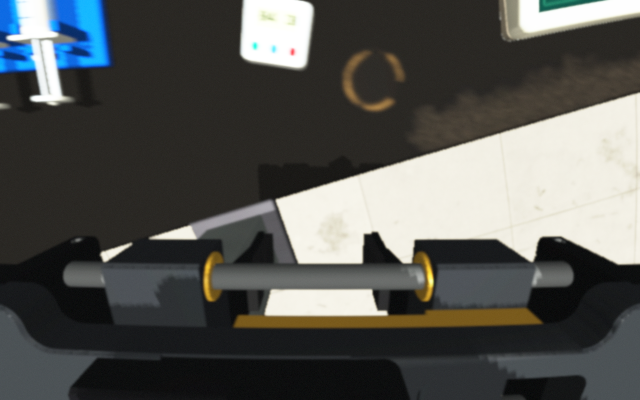

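The wrist view shows the fingers half shut at (260–375, 250) and rack lane R's pad at (48,98); the timer is at (277,32). Every row needs delta_rot as well.

>>> send_rows --motion '[{"claw":-1,"slide":[60,-255,85],"delta_rot":[0,0,0]},{"claw":-1,"slide":[60,-255,85],"delta_rot":[0,0,0]},{"claw":-1,"slide":[60,-255,85],"delta_rot":[0,0,0]},{"claw":-1,"slide":[60,-255,85],"delta_rot":[0,0,0]},{"claw":-1,"slide":[60,-255,85],"delta_rot":[0,0,0]}]'

```text
time: 1.2
position: [0.4226, -0.2059, 0.1297]
tool_rot: [3.107, -0.46, 0.001]
ft_force: [0.6, -1.0, 0.2]
grip_width: 0.079
grip_force: 0.0
```

>>> send_rows --motion '[{"claw":-1,"slide":[0,0,0],"delta_rot":[0,0,0]},{"claw":-1,"slide":[0,0,0],"delta_rot":[0,0,0]}]'

```text
time: 1.4
position: [0.4221, -0.2064, 0.1297]
tool_rot: [-3.108, 0.454, 0.002]
ft_force: [-0.5, -1.0, 0.4]
grip_width: 0.014
grip_force: 0.0
```

```bash
python3 -c "
from h import *
go(rk(-.14,-.08,.055))
d=snap('wrist','w1');print(d['fx'],d['cx'],d['cy'],d['k1'])"
```

```text
t 1.4 rack xyz -0.1536 -0.1241 0.1297 F [-0.5 -1.   0.4] w 0.014 0.0
slide [ 13.8 -44.1  74.7] rot [0.    0.001 0.003]
285.1186699989609 317.8370368830227 202.82749576389892 -0.049261013148775915
```

View pics/w1.png

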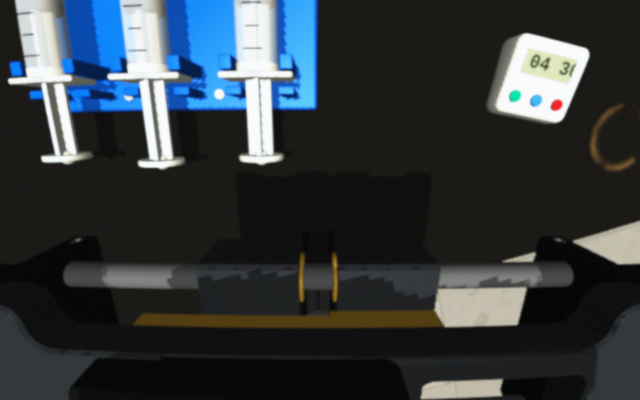

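The wrist view shows pads at (67,157), (161,162), (262,158), flanges near (47,79), (150,75), (256,74) and the rack's near right corner at (317,107).

```bash
python3 -c "
from h import *
d=load('w1')
for n,u,v,z in(('L',67,157,.045),('M',161,162,.045),('R',262,158,.045),('fL',47,79,.045),('fM',150,75,.045),('fR',256,74,.045),('corner',317,107,.012)):
    p=onz(d,u,v,z);e=p[:2]-RC;print(n,p[:2].round(4),(e@U).round(4),(e@V).round(4))"
```

```text
L [ 0.5288 -0.0248] -0.1039 0.0806
M [ 0.5012 -0.0995] -0.1087 0.0011
R [ 0.4804 -0.1784] -0.1058 -0.0804
fL [ 0.5877 -0.0384] -0.0436 0.0846
fM [ 0.5635 -0.1185] -0.0436 0.0009
fR [ 0.54   -0.1947] -0.0441 -0.0788
corner [ 0.5062 -0.2312] -0.0659 -0.1235
```

>>> send_rows --motion '[{"claw":-1,"slide":[12,-44,0],"delta_rot":[0,0,0.003]},{"claw":-1,"slide":[12,-44,50],"delta_rot":[0,0,0.003]},{"claw":-1,"slide":[12,-44,75],"delta_rot":[0,0,0.003]},{"claw":-1,"slide":[12,-44,75],"delta_rot":[0,0,0.003]},{"claw":-1,"slide":[12,-44,75],"delta_rot":[0,0,0.003]}]'

```text
time: 1.95
position: [0.4462, -0.1701, 0.0558]
tool_rot: [3.106, -0.468, 0.0]
ft_force: [-0.0, -0.3, 0.4]
grip_width: 0.009
grip_force: 0.0
```

```bash
python3 -c "
from h import *
go(rk(-.14,-.08,.055))"
```

```text
t 1.95 rack xyz -0.141 -0.0823 0.0558 F [-0.  -0.3  0.4] w 0.009 0.0
slide [ 1.  -2.3  0.8] rot [ 0.    -0.    -0.006]
```

>>> send_rows --motion '[{"claw":-1,"slide":[5,-2,1],"delta_rot":[0,0,0]},{"claw":-1,"slide":[9,-2,1],"delta_rot":[0,0,0]},{"claw":-1,"slide":[13,-2,1],"delta_rot":[0,0,0]},{"claw":-1,"slide":[17,-2,1],"delta_rot":[0,0,0]},{"claw":-1,"slide":[21,-2,1],"delta_rot":[0,0,0]}]'

```text
time: 2.45
position: [0.4676, -0.1729, 0.0546]
tool_rot: [3.107, -0.463, 0.001]
ft_force: [-0.9, 0.1, -0.4]
grip_width: 0.004
grip_force: 0.4
```

>>> send_rows --motion '[{"claw":-1,"slide":[4,0,0],"delta_rot":[0,0,0]},{"claw":-1,"slide":[8,0,0],"delta_rot":[0,0,0]}]'

```text
time: 2.65
position: [0.4731, -0.1746, 0.0535]
tool_rot: [-3.107, 0.463, 0.007]
ft_force: [-4.7, 2.0, 0.6]
grip_width: 0.002
grip_force: 2.4
```

```bash
python3 -c "
from h import *
go(rk(-.1,-.08,.055))"
```

```text
t 2.65 rack xyz -0.1139 -0.0789 0.0535 F [-4.7  2.   0.6] w 0.002 2.3557497560977936
slide [13.9  1.1 -1.5] rot [ 0.     0.004 -0.003]
```

>>> send_rows --motion '[{"claw":-1,"slide":[2,0,0],"delta_rot":[0,0,0]},{"claw":-1,"slide":[4,0,-0.5],"delta_rot":[0,0,0]}]'

```text
time: 2.85
position: [0.4777, -0.176, 0.0542]
tool_rot: [-3.107, 0.464, 0.003]
ft_force: [-4.4, 0.6, 1.4]
grip_width: 0.006
grip_force: 2.3
```

>>> send_rows --motion '[{"claw":-1,"slide":[2,0,0],"delta_rot":[0,0,0]},{"claw":-1,"slide":[4,0,-0.5],"delta_rot":[0,0,0]}]'

```text
time: 3.05
position: [0.4819, -0.1773, 0.0549]
tool_rot: [-3.107, 0.464, 0.002]
ft_force: [-3.4, 0.9, -1.6]
grip_width: 0.006
grip_force: 2.3
```

```bash
python3 -c "
from h import *
go(rk(-.1,-.08,.055))"
```

```text
t 3.05 rack xyz -0.1048 -0.0789 0.0549 F [-3.4  0.9 -1.6] w 0.006 2.2882122918963432
slide [ 4.8  1.1 -0.1] rot [ 0.     0.001 -0.003]
```

>>> send_rows --motion '[{"claw":-1,"slide":[2,0,0],"delta_rot":[0,0,0]},{"claw":-1,"slide":[4,0,0],"delta_rot":[0,0,0]}]'

```text
time: 3.25
position: [0.4859, -0.1785, 0.0549]
tool_rot: [-3.107, 0.464, 0.002]
ft_force: [-4.2, 1.7, -3.3]
grip_width: 0.006
grip_force: 2.3
```

>>> send_rows --motion '[{"claw":-1,"slide":[2,0,0],"delta_rot":[0,0,0]},{"claw":-1,"slide":[4,0,0],"delta_rot":[0,0,0]}]'

```text
time: 3.45
position: [0.4899, -0.1797, 0.055]
tool_rot: [-3.107, 0.464, 0.001]
ft_force: [-4.4, 0.0, -2.8]
grip_width: 0.002
grip_force: 2.3
```

>>> send_rows --motion '[{"claw":-1,"slide":[2,0,0],"delta_rot":[0,0,0]},{"claw":-1,"slide":[4,0,0],"delta_rot":[0,0,0]}]'

```text
time: 3.65
position: [0.4938, -0.1809, 0.0551]
tool_rot: [-3.107, 0.464, 0.001]
ft_force: [-4.5, 1.5, -2.1]
grip_width: 0.006
grip_force: 2.3
```

>>> send_rows --motion '[{"claw":-1,"slide":[2,0,0],"delta_rot":[0,0,0]},{"claw":-1,"slide":[4,0,0],"delta_rot":[0,0,0]}]'

```text
time: 3.85
position: [0.4977, -0.182, 0.0551]
tool_rot: [3.107, -0.464, -0.0]
ft_force: [-4.4, 1.7, -3.1]
grip_width: 0.004
grip_force: 2.3
```

>>> send_rows --motion '[{"claw":-1,"slide":[2,0,0],"delta_rot":[0,0,0]},{"claw":-1,"slide":[4,0,0],"delta_rot":[0,0,0]}]'

```text
time: 4.05
position: [0.5016, -0.1832, 0.0552]
tool_rot: [3.107, -0.463, -0.0]
ft_force: [-4.9, 1.3, -3.2]
grip_width: 0.003
grip_force: 2.3
```

>>> send_rows --motion '[{"claw":-1,"slide":[2,0,0],"delta_rot":[0,0,0]},{"claw":-1,"slide":[4,0,0],"delta_rot":[0,0,0]}]'

```text
time: 4.25
position: [0.5054, -0.1844, 0.0552]
tool_rot: [3.107, -0.464, -0.0]
ft_force: [-5.3, 0.8, -3.2]
grip_width: 0.006
grip_force: 2.3
```

>>> send_rows --motion '[{"claw":-1,"slide":[1.5,0,0],"delta_rot":[0,0,0]},{"claw":-1,"slide":[3,0,0],"delta_rot":[0,0,0]}]'

```text
time: 4.45
position: [0.5083, -0.1853, 0.0552]
tool_rot: [3.107, -0.464, -0.0]
ft_force: [-4.4, 0.6, -3.8]
grip_width: 0.006
grip_force: 2.3
```

>>> send_rows --motion '[{"claw":-1,"slide":[1.5,0,0],"delta_rot":[0,0,0]},{"claw":-1,"slide":[3,0,0],"delta_rot":[0,0,0]}]'

```text
time: 4.65
position: [0.5105, -0.186, 0.0551]
tool_rot: [-3.107, 0.464, 0.003]
ft_force: [-7.5, 2.8, -1.8]
grip_width: 0.007
grip_force: 3.9
```

>>> send_rows --motion '[{"claw":-1,"slide":[1,0,0],"delta_rot":[0,0,0]},{"claw":-1,"slide":[2,0,0],"delta_rot":[0,0,0]}]'

```text
time: 4.85
position: [0.5107, -0.186, 0.0548]
tool_rot: [-3.107, 0.464, 0.009]
ft_force: [-11.4, 4.2, 2.4]
grip_width: 0.005
grip_force: 6.0
```

```bash
python3 -c "
from h import *
go(rk(-.1,-.08,.055))
snap('wrist','w2')"
```

```text
t 4.85 rack xyz -0.0747 -0.079 0.0548 F [-11.4   4.2   2.4] w 0.005 5.9613702446222305
slide [-25.3   1.1  -0.1] rot [ 0.     0.006 -0.003]
```

View pics/w2.png

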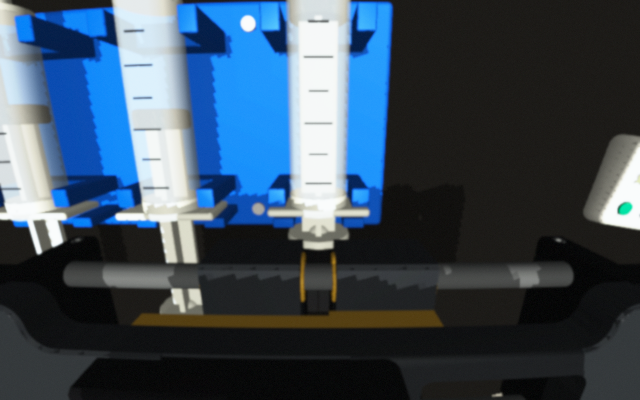

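R shows at (318,236) against its flange with the white plunger filling the barrel: it is home. Next is the middle lane.

>>> send_rows --motion '[{"claw":-1,"slide":[-45,0,0],"delta_rot":[0,0,0]},{"claw":-1,"slide":[-64,0,0],"delta_rot":[0,0,0]},{"claw":-1,"slide":[-64,-25,0],"delta_rot":[0,0,0]},{"claw":-1,"slide":[-64,-65,0],"delta_rot":[0,0,0]},{"claw":-1,"slide":[-64,-80,0],"delta_rot":[0,0,0]}]'

```text
time: 5.4
position: [0.4797, -0.0883, 0.0576]
tool_rot: [-3.107, 0.458, -0.014]
ft_force: [0.6, -0.0, 0.3]
grip_width: 0.007
grip_force: 0.0
```

>>> send_rows --motion '[{"claw":-1,"slide":[3,0,0],"delta_rot":[0,0,0]},{"claw":-1,"slide":[6,0,0],"delta_rot":[0,0,0]}]'

```text
time: 5.6
position: [0.4831, -0.0941, 0.0564]
tool_rot: [3.107, -0.463, 0.007]
ft_force: [0.4, -0.1, -0.9]
grip_width: 0.009
grip_force: 0.0
```

```bash
python3 -c "
from h import *
go(rk(-.1,0,.055))"
```

```text
t 5.6 rack xyz -0.1276 0.001 0.0564 F [ 0.4 -0.1 -0.9] w 0.009 0.0
slide [27.6  1.   1.6] rot [ 0.    -0.005 -0.002]
```

>>> send_rows --motion '[{"claw":-1,"slide":[4,0,1],"delta_rot":[0,0,0]},{"claw":-1,"slide":[8,0,1],"delta_rot":[0,0,0]},{"claw":-1,"slide":[12,0,1],"delta_rot":[0,0,0]},{"claw":-1,"slide":[16,0,1],"delta_rot":[0,0,0]},{"claw":-1,"slide":[20,0,1],"delta_rot":[0,0,0]}]'

```text
time: 6.1
position: [0.4994, -0.0997, 0.0538]
tool_rot: [3.106, -0.465, -0.003]
ft_force: [-3.2, -1.1, 1.9]
grip_width: 0.006
grip_force: 1.6
```

>>> send_rows --motion '[{"claw":-1,"slide":[2,0,0],"delta_rot":[0,0,0]},{"claw":-1,"slide":[4,0,0],"delta_rot":[0,0,0]}]'

```text
time: 6.3
position: [0.5037, -0.1006, 0.0541]
tool_rot: [3.107, -0.464, -0.001]
ft_force: [-3.6, -0.4, 1.9]
grip_width: 0.004
grip_force: 1.6
```

```bash
python3 -c "
from h import *
go(rk(-.1,0,.055))"
```

```text
t 6.3 rack xyz -0.1061 0.0008 0.0541 F [-3.6 -0.4  1.9] w 0.004 1.5827493730466813
slide [ 6.1  0.8 -0.9] rot [ 0.     0.001 -0.003]
```

>>> send_rows --motion '[{"claw":-1,"slide":[2,0,0],"delta_rot":[0,0,0]},{"claw":-1,"slide":[4,0,-0.5],"delta_rot":[0,0,0]},{"claw":-1,"slide":[6,0,-0.5],"delta_rot":[0,0,0]}]'

```text
time: 6.6
position: [0.5095, -0.1022, 0.0547]
tool_rot: [3.107, -0.464, -0.001]
ft_force: [-3.2, -1.3, -0.0]
grip_width: 0.003
grip_force: 1.6
```

>>> send_rows --motion '[{"claw":-1,"slide":[2,0,0],"delta_rot":[0,0,0]},{"claw":-1,"slide":[4,0,0],"delta_rot":[0,0,0]},{"claw":-1,"slide":[6,0,0],"delta_rot":[0,0,0]}]'

```text
time: 6.9
position: [0.515, -0.1039, 0.0546]
tool_rot: [3.107, -0.464, -0.001]
ft_force: [-6.9, -1.4, 1.0]
grip_width: 0.006
grip_force: 3.5
```

>>> send_rows --motion '[{"claw":-1,"slide":[1,0,0],"delta_rot":[0,0,0]},{"claw":-1,"slide":[2,0,0],"delta_rot":[0,0,0]}]'

```text
time: 7.1
position: [0.5152, -0.1043, 0.0541]
tool_rot: [3.107, -0.464, -0.008]
ft_force: [-9.6, -0.7, 2.5]
grip_width: 0.009
grip_force: 4.2
```

>>> send_rows --motion '[{"claw":-1,"slide":[1.5,0,0],"delta_rot":[0,0,0]},{"claw":-1,"slide":[3,0,0],"delta_rot":[0,0,0]}]'

```text
time: 7.3
position: [0.5155, -0.1047, 0.0533]
tool_rot: [3.107, -0.464, -0.017]
ft_force: [-14.8, 1.3, 4.1]
grip_width: 0.004
grip_force: 7.2
```

```bash
python3 -c "
from h import *
go(rk(-.1,0,.055))"
```

```text
t 7.3 rack xyz -0.0936 0.0003 0.0533 F [-14.8   1.3   4.1] w 0.004 7.17067371122539
slide [-6.4  0.3 -1.6] rot [ 0.002  0.01  -0.003]
```

The middle one sticks (q ≈ 31 mm). Now the left one.

>>> send_rows --motion '[{"claw":-1,"slide":[-30,0,-1],"delta_rot":[0,0,0]},{"claw":-1,"slide":[-42,0,-1],"delta_rot":[0,0,0]},{"claw":-1,"slide":[-42,-25,-1],"delta_rot":[0,0,0]},{"claw":-1,"slide":[-42,-65,-1],"delta_rot":[0,0,0]},{"claw":-1,"slide":[-42,-80,0],"delta_rot":[0,0,0]}]'

```text
time: 7.8
position: [0.5062, -0.0121, 0.0562]
tool_rot: [-3.105, 0.457, -0.009]
ft_force: [-0.0, 0.2, 0.7]
grip_width: 0.006
grip_force: 0.0
```

>>> send_rows --motion '[{"claw":-1,"slide":[3,0,0],"delta_rot":[0,0,0]},{"claw":-1,"slide":[5,0,0],"delta_rot":[0,0,0]}]'

```text
time: 8.0
position: [0.5092, -0.0182, 0.0552]
tool_rot: [3.107, -0.463, 0.003]
ft_force: [-0.6, -0.6, -0.3]
grip_width: 0.007
grip_force: 0.0
```

```bash
python3 -c "
from h import *
go(rk(-.1,.08,.055))"
```

```text
t 8.0 rack xyz -0.1246 0.0813 0.0552 F [-0.6 -0.6 -0.3] w 0.007 0.0
slide [24.6  1.2  0.2] rot [-0.    -0.002 -0.002]
```

>>> send_rows --motion '[{"claw":-1,"slide":[4,0,0],"delta_rot":[0,0,0]},{"claw":-1,"slide":[8,0,0],"delta_rot":[0,0,0]},{"claw":-1,"slide":[12,0,0],"delta_rot":[0,0,0]},{"claw":-1,"slide":[16,0,0],"delta_rot":[0,0,0]},{"claw":-1,"slide":[20,0,0],"delta_rot":[0,0,0]}]'

```text
time: 8.5
position: [0.5268, -0.0244, 0.0544]
tool_rot: [3.106, -0.465, -0.002]
ft_force: [-2.0, 0.1, 0.7]
grip_width: 0.004
grip_force: 1.1
```

>>> send_rows --motion '[{"claw":-1,"slide":[3,0,0],"delta_rot":[0,0,0]},{"claw":-1,"slide":[6,0,0],"delta_rot":[0,0,0]}]'

```text
time: 8.7
position: [0.5329, -0.0258, 0.0546]
tool_rot: [3.107, -0.464, -0.001]
ft_force: [-2.0, -0.5, 0.7]
grip_width: 0.012
grip_force: 1.1
```

```bash
python3 -c "
from h import *
go(rk(-.1,.08,.055))"
```

```text
t 8.7 rack xyz -0.0997 0.0808 0.0546 F [-2.  -0.5  0.7] w 0.012 1.0859972052276134
slide [-0.3  0.8 -0.4] rot [ 0.     0.001 -0.003]
```

>>> send_rows --motion '[{"claw":-1,"slide":[3,0,0],"delta_rot":[0,0,0]},{"claw":-1,"slide":[6,0,0],"delta_rot":[0,0,0]},{"claw":-1,"slide":[9,0,0],"delta_rot":[0,0,0]}]'

```text
time: 9.0
position: [0.5416, -0.0283, 0.0547]
tool_rot: [3.107, -0.464, -0.0]
ft_force: [-3.1, -0.7, -0.2]
grip_width: 0.005
grip_force: 1.1
```

>>> send_rows --motion '[{"claw":-1,"slide":[3,0,0],"delta_rot":[0,0,0]},{"claw":-1,"slide":[6,0,0],"delta_rot":[0,0,0]},{"claw":-1,"slide":[9,0,0],"delta_rot":[0,0,0]}]'

```text
time: 9.3
position: [0.5503, -0.0309, 0.0547]
tool_rot: [3.107, -0.464, -0.0]
ft_force: [-1.7, -1.1, 0.1]
grip_width: 0.004
grip_force: 1.1
```

>>> send_rows --motion '[{"claw":-1,"slide":[2,0,0],"delta_rot":[0,0,0]},{"claw":-1,"slide":[4,0,0],"delta_rot":[0,0,0]},{"claw":-1,"slide":[6,0,0],"delta_rot":[0,0,0]},{"claw":-1,"slide":[8,0,0],"delta_rot":[0,0,0]},{"claw":-1,"slide":[9.5,0,0],"delta_rot":[0,0,0]}]'

```text
time: 9.8
position: [0.5571, -0.033, 0.0543]
tool_rot: [3.107, -0.463, -0.008]
ft_force: [-9.1, 0.9, 5.6]
grip_width: 0.004
grip_force: 4.9
```

```bash
python3 -c "
from h import *
go(rk(-.1,.08,.055))"
```

```text
t 9.8 rack xyz -0.0745 0.0809 0.0543 F [-9.1  0.9  5.6] w 0.004 4.921553268504795
slide [-25.5   1.   -0.6] rot [ 0.001  0.005 -0.003]
```

>>> send_rows --motion '[{"claw":-1,"slide":[-20,0,0],"delta_rot":[0,0,0]},{"claw":-1,"slide":[-30,0,-40],"delta_rot":[0,0,0]},{"claw":0.4,"slide":[-10,10,-85],"delta_rot":[0,0,0]},{"claw":0.4,"slide":[30,45,-85],"delta_rot":[0,0,0]},{"claw":0.4,"slide":[70,75,-85],"delta_rot":[0,0,0]}]'

```text
time: 10.3
position: [0.6058, -0.1236, 0.1434]
tool_rot: [3.107, -0.459, 0.013]
ft_force: [0.2, 0.2, 0.5]
grip_width: 0.193
grip_force: 0.0
```

>>> send_rows --motion '[{"claw":0.4,"slide":[4,6,0],"delta_rot":[0,0,0]},{"claw":0.4,"slide":[4,6,0],"delta_rot":[0,0,0]}]'

```text
time: 10.5
position: [0.6055, -0.132, 0.1396]
tool_rot: [-3.106, 0.469, -0.002]
ft_force: [-0.3, -0.0, -1.3]
grip_width: 0.379
grip_force: 0.0
```

```bash
python3 -c "
from h import *
go(rk(.003,0.0005,.048))
d=snap('wrist','w3')"
```

```text
t 10.5 rack xyz 0.0005 0.0001 0.1396 F [-0.3 -0.  -1.3] w 0.379 0.0
slide [ 2.3 -0.3 91.6] rot [-0.001 -0.001 -0.007]
```

View pics/w3.png

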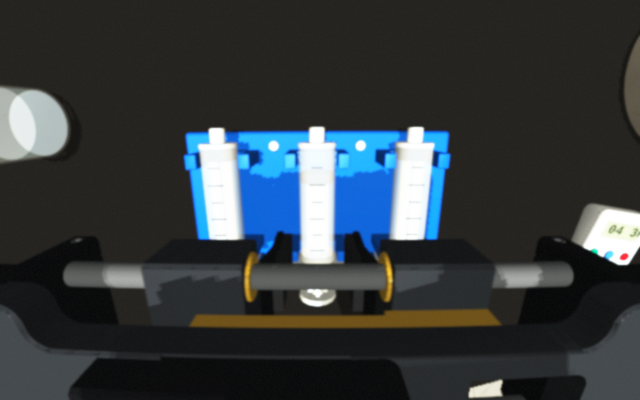

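The middle barrel at (317,200) is centred between the fingers (280 and 355, row 260) and aligned with them. I'll descend.

>>> send_rows --motion '[{"claw":0.4,"slide":[2,0,30],"delta_rot":[0,0,0]},{"claw":0.4,"slide":[2,0,60],"delta_rot":[0,0,0]},{"claw":0.4,"slide":[2,0,80],"delta_rot":[0,0,0]},{"claw":0.4,"slide":[2,0,90],"delta_rot":[0,0,0]},{"claw":0.4,"slide":[2,0,91],"delta_rot":[0,0,0]}]'

```text
time: 11.05
position: [0.6054, -0.1285, 0.0478]
tool_rot: [-3.107, 0.46, 0.003]
ft_force: [0.0, -0.8, 1.2]
grip_width: 0.695
grip_force: 0.0
```

>>> send_rows --motion '[{"claw":0.0,"slide":[0,0,0],"delta_rot":[0,0,0]},{"claw":-1,"slide":[0,0,0],"delta_rot":[0,0,0]},{"claw":-1,"slide":[0,0,0],"delta_rot":[0,0,0]},{"claw":-1,"slide":[0,0,0],"delta_rot":[0,0,0]},{"claw":-1,"slide":[0,0,0],"delta_rot":[0,0,0]}]' --grip_force 20

```text
time: 11.55
position: [0.6066, -0.1308, 0.0492]
tool_rot: [3.107, -0.464, 0.001]
ft_force: [0.1, -0.4, 1.2]
grip_width: 0.337
grip_force: 20.1
```

```bash
python3 -c "
from h import *
go(rk(.003,0.0005,.18))"
```

```text
t 11.55 rack xyz 0.0012 0.0016 0.0492 F [ 0.1 -0.4  1.2] w 0.337 20.05335956811905
slide [   1.9    1.1 -130.8] rot [ 0.    -0.001 -0.003]
```

>>> send_rows --motion '[{"claw":-0.1,"slide":[0,0.5,0],"delta_rot":[0,0,0]},{"claw":-0.1,"slide":[0,0.5,0],"delta_rot":[0,0,0]},{"claw":-0.1,"slide":[0,0.5,-5],"delta_rot":[0,0,0]},{"claw":-0.1,"slide":[0,0.5,-5],"delta_rot":[0,0,0]},{"claw":-1,"slide":[0,0.5,-5],"delta_rot":[0,0,0]}]'

```text
time: 12.05
position: [0.6064, -0.131, 0.0541]
tool_rot: [3.107, -0.463, 0.001]
ft_force: [-1.0, -0.1, -0.6]
grip_width: 0.413
grip_force: 0.0
```

>>> send_rows --motion '[{"claw":-1,"slide":[0,0,0],"delta_rot":[0,0,0]},{"claw":-1,"slide":[0,0,0],"delta_rot":[0,0,0]},{"claw":-1,"slide":[0,0,0],"delta_rot":[0,0,0]},{"claw":-1,"slide":[0,0,-3],"delta_rot":[0,0,0]},{"claw":-1,"slide":[0,0,-8],"delta_rot":[0,0,0]}]' --grip_force 25

```text
time: 12.55
position: [0.6056, -0.1309, 0.0613]
tool_rot: [-3.107, 0.463, 0.002]
ft_force: [-0.2, -0.4, -1.2]
grip_width: 0.333
grip_force: 25.0
```

```bash
python3 -c "
from h import *
go(rk(.003,0.0005,.2)); print(ctrl.get_state()['joint_positions'].round(2))
d=load('top0')
for u,v in((217,130),(282,137)):print(onz(d,u,v,.0),onz(d,u,v,.15))"
```

```text
t 12.55 rack xyz 0.0002 0.0012 0.0613 F [-0.2 -0.4 -1.2] w 0.333 24.999890327453613
slide [   2.6    0.7 -138.7] rot [ 0.     0.002 -0.003]
[ 0.55  0.45 -0.47  1.71  0.23  1.04 -1.87]
[0.78700998 0.31322554 0.        ] [0.76030506 0.27663628 0.15      ]
[0.77016279 0.11206201 0.        ] [0.74530272 0.09750103 0.15      ]
```

>>> send_rows --motion '[{"claw":-1,"slide":[0,0,-15],"delta_rot":[0,0,0]},{"claw":-1,"slide":[0,0,-50],"delta_rot":[0,0,0]},{"claw":-1,"slide":[0,0,-90],"delta_rot":[0,0,0]},{"claw":-1,"slide":[0,0,-125],"delta_rot":[0,0,0]},{"claw":-1,"slide":[0,0,-140],"delta_rot":[0,0,0]}]'

```text
time: 13.05
position: [0.6082, -0.131, 0.2071]
tool_rot: [3.106, -0.463, 0.011]
ft_force: [1.4, -0.7, -0.9]
grip_width: 0.336
grip_force: 25.0
```

```bash
cat >> h.py <<'E'
TC=np.array([.531,.382]); TY=np.radians(79.2)
def tr(s,z): return np.r_[TC+s*np.array([np.cos(TY),np.sin(TY)]),z]
E
python3 -c "
from h import *
go(tr(.0085,.2),TY)"
```

```text
t 13.05 rack xyz 0.0028 0.0019 0.2071 F [ 1.4 -0.7 -0.9] w 0.336 24.999801814556122
slide [-224.5 -476.6    5.6] rot [ 0.006 -0.006 -1.678]
```

>>> send_rows --motion '[{"claw":-1,"slide":[-13,-27,0],"delta_rot":[0,0,-0.08]},{"claw":-1,"slide":[-31,-66,0],"delta_rot":[0,0,-0.22]},{"claw":-1,"slide":[-50,-106,0],"delta_rot":[0,0,-0.36]},{"claw":-1,"slide":[-69,-147,0],"delta_rot":[0,0,-0.5]},{"claw":-1,"slide":[-88,-187,0],"delta_rot":[0,0,-0.64]}]'

```text
time: 13.55
position: [0.5757, 0.0752, 0.2014]
tool_rot: [3.094, 0.546, -0.001]
ft_force: [0.4, -1.1, -1.6]
grip_width: 0.339
grip_force: 25.0
```

```bash
python3 -c "
from h import *
go(tr(.0085,.2),TY)"
```

```text
t 13.55 rack xyz -0.088 0.1899 0.2014 F [ 0.4 -1.1 -1.6] w 0.339 24.996629655361176
slide [  67.5 -310.9    1.3] rot [-0.000e+00  1.000e-03 -1.033e+00]
```

>>> send_rows --motion '[{"claw":-1,"slide":[9,-41,0],"delta_rot":[0,0,-0.14]},{"claw":-1,"slide":[18,-82,0],"delta_rot":[0,0,-0.28]},{"claw":-1,"slide":[27,-123,0],"delta_rot":[0,0,-0.42]},{"claw":-1,"slide":[36,-164,0],"delta_rot":[0,0,-0.56]},{"claw":-1,"slide":[45,-205,0],"delta_rot":[0,0,-0.7]}]'

```text
time: 14.05
position: [0.5492, 0.2829, 0.2014]
tool_rot: [2.719, 1.573, -0.001]
ft_force: [0.8, 0.2, -1.7]
grip_width: 0.339
grip_force: 25.0
```

```bash
python3 -c "
from h import *
go(tr(.0085,.2),TY)"
```

```text
t 14.05 rack xyz -0.1733 0.381 0.2014 F [ 0.8  0.2 -1.7] w 0.339 24.996690452098846
slide [ 84.9 -68.    1.3] rot [-0.     0.001 -0.333]
```

>>> send_rows --motion '[{"claw":-1,"slide":[34,-27,0],"delta_rot":[0,0,-0.13]},{"claw":-1,"slide":[62,-50,0],"delta_rot":[0,0,-0.25]},{"claw":-1,"slide":[80,-66,0],"delta_rot":[0,0,-0.33]},{"claw":-1,"slide":[84,-68,0],"delta_rot":[0,0,-0.333]},{"claw":-1,"slide":[84,-68,0],"delta_rot":[0,0,-0.333]}]'

```text
time: 14.55
position: [0.5327, 0.389, 0.2011]
tool_rot: [-2.425, -1.997, 0.002]
ft_force: [0.9, 0.4, -0.9]
grip_width: 0.338
grip_force: 25.0
```

```bash
python3 -c "
from h import *
go(tr(.0085,.035),TY)
a=snap('wrist','w4')['color'];b=snap('top','top2')['color']
cv2.imwrite('pics/c4.png',np.vstack([cv2.resize(a,(480,300)),cv2.resize(b[150:275,110:310],(480,300),interpolation=2)]))"
```

```text
t 14.55 rack xyz -0.2198 0.4779 0.2011 F [ 0.9  0.4 -0.9] w 0.338 24.9995219707489
slide [  1.4  -0.2 166.1] rot [-0.001  0.001 -0.005]
```

View pics/c4.png

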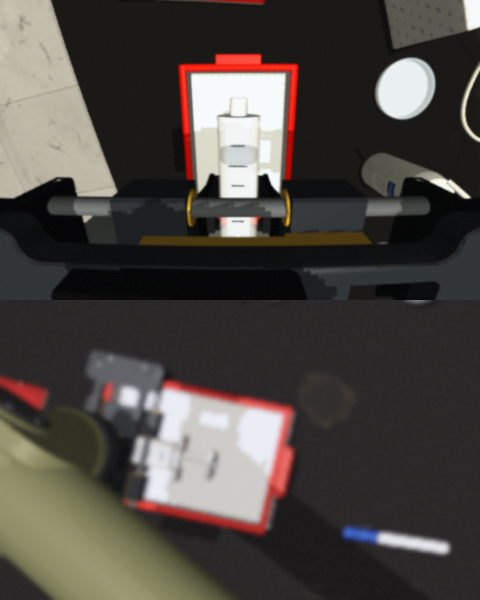

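The syringe hangs centred and parallel over the tray (wrist view: barrel at (238,150), rim edges at 180 and 297). I'll lower it.

>>> send_rows --motion '[{"claw":-1,"slide":[1.4,0,35],"delta_rot":[0,0,-0.003]},{"claw":-1,"slide":[1.4,0,80],"delta_rot":[0,0,-0.003]},{"claw":-1,"slide":[1.4,0,120],"delta_rot":[0,0,-0.003]},{"claw":-1,"slide":[1.4,0,150],"delta_rot":[0,0,-0.003]},{"claw":-1,"slide":[1.4,0,162],"delta_rot":[0,0,-0.003]}]'

```text
time: 15.15
position: [0.5333, 0.3857, 0.036]
tool_rot: [2.426, 1.994, -0.01]
ft_force: [0.5, -0.1, -1.7]
grip_width: 0.337
grip_force: 25.0
```

>>> send_rows --motion '[{"claw":-1,"slide":[0,0,1],"delta_rot":[0,0,0]},{"claw":-1,"slide":[0,0,2],"delta_rot":[0,0,0]},{"claw":-1,"slide":[0,0,3],"delta_rot":[0,0,0]}]'

```text
time: 15.45
position: [0.5349, 0.3907, 0.039]
tool_rot: [2.424, 1.998, 0.006]
ft_force: [0.3, -0.6, -0.9]
grip_width: 0.342
grip_force: 25.0
```

```bash
python3 -c "
from h import *
go(tr(.0085,.029),TY)"
```

```text
t 15.45 rack xyz -0.2182 0.4801 0.039 F [ 0.3 -0.6 -0.9] w 0.342 24.999783039093018
slide [-0.8 -2.3 10. ] rot [ 0.003 -0.002 -0.003]
```

>>> send_rows --motion '[{"claw":-1,"slide":[0,0,1],"delta_rot":[0,0,0]},{"claw":-1,"slide":[0,0,2],"delta_rot":[0,0,0]},{"claw":-1,"slide":[0,0,3],"delta_rot":[0,0,0]}]'

```text
time: 15.75
position: [0.5338, 0.39, 0.0342]
tool_rot: [2.423, 1.999, 0.001]
ft_force: [-0.5, -0.0, -0.9]
grip_width: 0.337
grip_force: 25.0
```

>>> send_rows --motion '[{"claw":-1,"slide":[0,0,1],"delta_rot":[0,0,0]},{"claw":-1,"slide":[0,0,2],"delta_rot":[0,0,0]}]'

```text
time: 15.95
position: [0.5335, 0.3899, 0.0316]
tool_rot: [2.423, 2.0, -0.0]
ft_force: [0.5, -0.0, -1.8]
grip_width: 0.339
grip_force: 25.0
```

```bash
python3 -c "
from h import *
go(tr(.0085,.029),TY)"
```

```text
t 15.95 rack xyz -0.2192 0.4789 0.0316 F [ 0.5 -0.  -1.8] w 0.339 24.999694526195526
slide [ 0.3 -1.   2.6] rot [-0.     0.    -0.002]
```

>>> send_rows --motion '[{"claw":-1,"slide":[0,0,0.7],"delta_rot":[0,0,0]},{"claw":-1,"slide":[0,0,1.4],"delta_rot":[0,0,0]},{"claw":-1,"slide":[0,0,1.4],"delta_rot":[0,0,0]}]'

```text
time: 16.25
position: [0.5335, 0.3899, 0.0302]
tool_rot: [-2.423, -2.0, 0.0]
ft_force: [0.3, 0.5, -1.5]
grip_width: 0.338
grip_force: 25.0
```

>>> send_rows --motion '[{"claw":-1,"slide":[0,0,0.7],"delta_rot":[0,0,0]},{"claw":-1,"slide":[0,0,1.2],"delta_rot":[0,0,0]},{"claw":-1,"slide":[0,0,1.2],"delta_rot":[0,0,0]}]'

```text
time: 16.55
position: [0.5336, 0.39, 0.0294]
tool_rot: [2.423, 2.0, 0.0]
ft_force: [-0.2, 0.4, 1.3]
grip_width: 0.335
grip_force: 25.0
```

>>> send_rows --motion '[{"claw":-1,"slide":[0,0,0.5],"delta_rot":[0,0,0]},{"claw":-1,"slide":[0,0,0.8],"delta_rot":[0,0,0]},{"claw":-1,"slide":[0,0,0.8],"delta_rot":[0,0,0]}]' --grip_force 10

```text
time: 16.85
position: [0.5337, 0.3901, 0.0292]
tool_rot: [2.423, 1.999, 0.0]
ft_force: [-2.1, -0.7, 4.8]
grip_width: 0.342
grip_force: 10.0
```

Seated. I'll open the fingers, pause, then rise.

>>> send_rows --motion '[{"claw":-0.2,"slide":[0,0,0],"delta_rot":[0,0,0]},{"claw":-0.1,"slide":[0,0,0],"delta_rot":[0,0,0]},{"claw":0.1,"slide":[0,0,0],"delta_rot":[0,0,0]},{"claw":0.2,"slide":[0,0,0],"delta_rot":[0,0,0]},{"claw":0.2,"slide":[0,0,0],"delta_rot":[0,0,0]}]'

```text
time: 17.35
position: [0.5336, 0.3898, 0.0281]
tool_rot: [-2.423, -1.999, 0.0]
ft_force: [0.5, 0.2, 0.5]
grip_width: 0.581
grip_force: 0.0
```

>>> send_rows --motion '[{"claw":0.2,"slide":[0,0,-10],"delta_rot":[0,0,0]},{"claw":0.2,"slide":[0,0,-35],"delta_rot":[0,0,0]},{"claw":0.2,"slide":[0,0,-80],"delta_rot":[0,0,0]},{"claw":0.2,"slide":[0,0,-125],"delta_rot":[0,0,0]},{"claw":0.2,"slide":[0,0,-160],"delta_rot":[0,0,0]}]'

```text
time: 17.85
position: [0.5338, 0.3907, 0.1921]
tool_rot: [2.423, 2.0, 0.005]
ft_force: [0.7, 0.8, 0.6]
grip_width: 0.599
grip_force: 0.0
```

>>> send_rows --motion '[{"claw":0.2,"slide":[-30,0,0],"delta_rot":[0,0,0]},{"claw":0.2,"slide":[-75,0,0],"delta_rot":[0,0,0]},{"claw":0.2,"slide":[-110,0,0],"delta_rot":[0,0,0]},{"claw":0.2,"slide":[-120,0,0],"delta_rot":[0,0,0]},{"claw":0.2,"slide":[-120,0,0],"delta_rot":[0,0,0]}]'

```text
time: 18.35
position: [0.5114, 0.2703, 0.189]
tool_rot: [2.425, 1.995, 0.001]
ft_force: [0.8, 0.1, -0.4]
grip_width: 0.597
grip_force: 0.0
```

```bash
python3 -c "
from h import *
go()
a=snap('wrist','w5')['color'];b=snap('top','top3')['color'];c=snap('side','s3')['color']
f=lambda i:cv2.resize(i,(400,300),interpolation=2)
cv2.imwrite('pics/c5.png',np.vstack([np.hstack([f(a),f(c[150:350,270:450])]),np.hstack([f(b[150:275,120:290]),f(b[145:245,300:420])])]))"
```

```text
t 18.35 rack xyz -0.2059 0.3581 0.189 F [ 0.8  0.1 -0.4] w 0.597 0.0
```

View pics/c5.png

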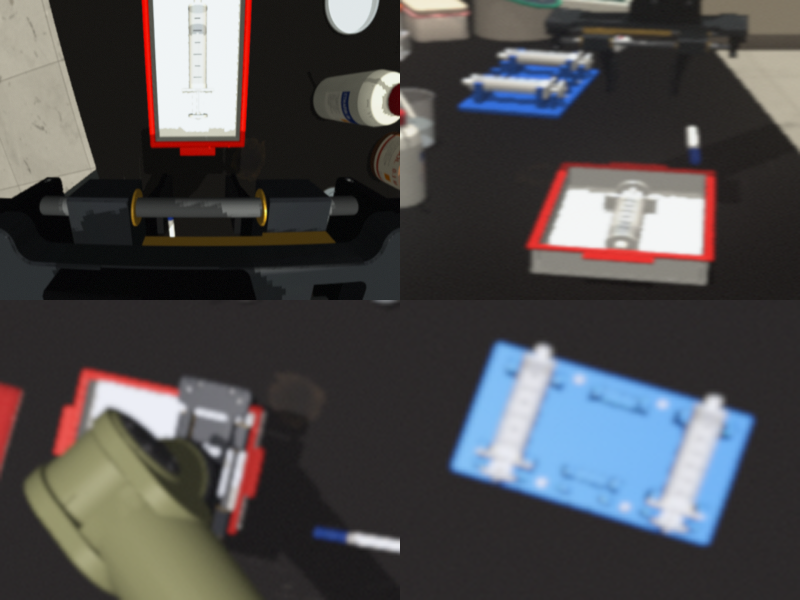

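The syringe lies flat, lengthwise and centred in the tray (wrist panel: barrel (197,50), pad (197,115), stuck plunger still part-way). L and R are in the rack with their pads at the flanges, and the marker hasn't moved. The gripper is clear.

```bash
python3 -c "
from h import *
print(ctrl.close_job())"
```

```text
the job is handed in; nothing more can be done
None
```

The job is handed in, with no verdict returned: the left and right syringes are in the rack with their plungers fully home, and the middle one, which stuck at about 31 mm, lies flat in the tray with its plunger still part-way (18.4 s on the robot's clock).

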